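# Clamp a board in the drill jig with its thumbscrew

### The arm

A 6-joint arm with a two-finger parallel gripper is mounted at the origin on a cart in front of the work surface, level with it; the furniture and walls round the work are solid. World frame = base frame: x ahead of the robot, y to its left, z up, the work surface at z = 0. Lengths are in m, angles in rad, forces in N, time in s.
With the tool pointing down it reaches from about 0.325 to 0.925 m from the base axis. Payload 3.1 kg.
Tool frame: the origin (TCP) lies at the very end of the fingers, on their centre line; the grasp point (between the pads) lies 19 mm behind it (ctrl.grip_depth is the z of the grasp point in the tool frame, in m); z points along the fingers, y is the line along which they close (so a half turn about z gives the same grasp; the last joint's range is limited). The gripper opens to 85 mm and grips with 20 to 120 N. Pads are 22 mm wide; open, the fingers measure 114 mm over their backs; the gripper's body (76 mm by 85 mm) begins 54 mm behind the grasp point. The pads swing forward as they close: fully open they stand 13 mm farther back than shut.
Start: joints at [1.18, 0.217, 1.613, -0, 1.311, -0.112], TCP at [0.172, 0.601, 0.231] pointing down, gripper open.
Joint ranges: [-2.75, 2.75], [-0.78, 2.1], [0.31, 2.55], [-1.13, 4.27], [0.13, 2.63], [-2.58, 2.58]. Speed limits (rad/s): [2.79, 2.79, 3.14, 3.14, 3.14, 3.14].

### API

Orientations are given as a unit quaternion [w, x, y, z].
In Python, from bench import ctrl gives the robot as it stands.
- The arm moves only by the shell command python3 -m handwheel 'ROWS'. ROWS is JSON, a list of rows, each an object of numbers: "tx", "ty", "tz": the shift along the world's x, y, z as a fraction of full scale; "ax", "ay", "az": the turn, a rotation vector about the world's x, y, z as a fraction of full scale; "claw": the finger opening in mm, from 0 to 85.4. A call has 1 to 5 rows; each row shifts and turns the commanded pose from where the row before left it; what a row does not reach is not made up. Full scale, the value 1, is 40 mm for a shift and 4 degrees for a turn. A row lasts 1/12 s, in which the tool goes at most 41.7 mm and 7.16 degrees, less where a joint would pass 70% of its speed; a pose out of reach is approached as far as the arm can. A call with a number of a shift or a turn outside -1 to 1 is refused whole. A call with a gripper value outside its range is refused whole. The fingers move at their own pace and stop on an object; the grip force is fixed at half the most. Time passes only in rows, so rows that do not move let the fingers close. It gives the time, the measured TCP pose, the force, the opening and the grip force at its end, in the units of the state.
- ctrl.read_state(): the state, without advancing time (a new reading comes with each control period).
- ctrl.camera(name): name is "scene" or "top" or "wrist"; returns (picture, depth): 400x640x3 uint8, red, green, blue; 400x640 float32, m along the optical axis (not along the pixel's ray), 0 where there is no reading.
- ctrl.calibration(name): a dict with "vfov" (degrees; the focal length in pixels is half the picture's height over the tangent of half this angle, whatever the lens; pixels are square), "cx", "cy" (the principal point, pixels), "R" (3x3) and "t" (3): a world point X has camera coordinates R X + t; the wrist camera has in their place "hand_eye" (4x4, takes a point from camera to tool coordinates, whose origin is the TCP and whose axes are the flange's). Camera axes: x right, y down, z forward; pixel columns grow to the right and rows downward; lengths in m; the calibration is good to about 2 mm. The wrist camera is an equidistant fisheye: a pixel r from the principal point sees the ray r / f radians off the axis. A picture is of the moment at which its call begins: read the wrist's pose just before it. calibration takes no time and is no camera call.
- ctrl.job_done(): hands the job in; it is judged then, once.
The state is a dict: "clock": time; "qpos": joint angles; "joint_velocities": joint speeds; "tau": joint torques, N m; "position": TCP position; "ee_rot": TCP orientation; "ft_force": force on the tool from outside, world axes, zero at the start; "ft_torque": the same for the moment, N m; "gripper_width": opening from 0.0 (shut) to 1.0 (fully open); "finger_force": force on a finger pad.
Only numpy, scipy, OpenCV 4.12 (cv2) and the standard library are available. Lean on these libraries where they do the work, as an engineer would, in place of code of your own. Each camera call takes 0.05 s, during which the arm holds its last target. There are 200 camera calls.

### The job

Push the pale wooden board with a fingertip all the way into the drill jig until its far end meets the end stop, then clamp it there: turn the loose brass wing screw clockwise with fingertip strokes against its wings, as many as it takes, until its collar sits down on the boss. Do not pinch the wings between the fingers or lift the board, and leave the other things on the bench where they are.

Things in the scene. Friction and masses are not known exactly. Their poses are not given: they have to be found in the camera images.
- jig: Drill jig, fixed. Grey base plate 200 x 124 x 12 mm, origin at the centre of its underside, own +x = the way the board goes in (roughly away from the robot). All coordinates below are in this frame. A 63 mm wide channel lies along x between aluminium rails (12 mm wide, x -65 to +85, up to z 36 mm; flared mouth to x -78). The base is bare for x -100 to -78.
- stop (a point): Centre of the upper edge of the end stop's face, the dark steel block at the far end of the channel: x = +75, y = 0, z = 40 mm in the jig's frame.
- bush_plate (a point): Centre of the top of the aluminium plate that bridges the channel: x -45 to +58, y -43.5 to +43.5, z 36 to 46 mm in the jig's frame. It carries two steel drill bushes (x -28, y +-15, up to z 51 mm) and the boss of the wing screw.
- board_end (a point): Centre of the near (-x) end face, half-way up, of the pale wooden board (150 mm long, 60 wide, 20 thick) that lies loose in the channel with its near end sticking out toward the robot. When the far end is on the stop this point is at x = -75, y about 0, z = 22 mm in the jig's frame; at the start it is 30 to 55 mm short of that.
- board: The pale wooden board, about 0.15 kg, slides easily along the channel; origin at the centre of its underside, x along its 150 mm length, 60 mm wide, 20 mm thick.
- boss_top (a point): On the wing screw's vertical axis, centre of the top face of the round aluminium boss (32 mm diameter) through which the screw passes; x = +20, y = 0, z = 54 mm in the jig's frame. The screw's collar comes to sit on this face.
- thumbscrew (a joint): Turn of the brass wing screw, rad, growing clockwise seen from above (tightening); it sinks 5 mm a turn. 12.57 = hard stop, collar seated on the boss; it starts 1.1 to 1.7 turns before. At value v wing_a lies along the jig's +x turned clockwise by v. It turns loosely (0.04 N m, about 1.5 N at a wing) and stays where it is left.
- wing_a (a point): Centre of one of the screw's two equal wings, 29.5 mm from the axis; the other lies opposite. A wing is an upright disc, 25 mm diameter, 9 mm thick, flat faces square to the turning direction, tip 42 mm from the axis. Seated, this centre is 22.5 mm above boss_top; unseated, up to 8.5 mm higher. The hub between is 23 mm thick, with a collar of 29 mm at its foot.
- drive_faces: The flat faces of both wings that a finger pushes to turn the screw clockwise. Origin on the screw's axis at the underside of the collar.
- back_faces: The opposite flat faces of both wings. Same origin.
- pad: Sprung black rubber pad, 18 mm diameter, under the screw inside the jig; origin at the centre of its underside. It meets the board about 0.6 turn before the seat and presses it with about 15 N at the seat, which is hardly felt in turning.
- wood_block_a: Bystander: loose brown wooden block with a dark hole, 45 x 75 x 45 mm; origin at the centre of its underside.
- wood_block_b: Bystander: second such block, 45 x 75 x 45 mm; origin at the centre of its underside.
- mug: Bystander: blue and white mug, 78 x 112 x 92 mm; origin under its centre.
- screwdriver: Bystander: green screwdriver lying on the bench, 200 x 26 x 26 mm; origin under its centre.
Things that resemble listed ones, but are neither listed nor needed, are in the scene too. Leave any blue look-alike of the board alone.

How it is judged:
On the way, in this order (a step that is already met when the one before it is completed fails the run):
1. the board is pushed home against the end stop (x of board_end in the frame of jig above -0.0775 m), for 0.2 s.
2. the wing screw is turned down until its collar sits on the boss, with the pad pressing on the board (x of board_end in the frame of jig above -0.0775 m and value of joint thumbscrew above 12.066 rad and contact force between pad and board above 7 N), for 0.2 s.
At the end, for the whole second after the job is handed in: The board's far end is within 2.5 mm of the end stop, the wing screw is within 0.5 rad of its seat, the pad presses the board with more than 7 N, and the board is at rest (all of step 2 and linear speed of board below 0.01 m/s); the robot touches nothing.
It fails at once if a wing is pinched between the fingers (front and back faces pressed at once) (contact force between the fingers and drive_faces above 2 N and contact force between the fingers and back_faces above 2 N).
It fails at once if the board is lifted (its near end more than 8 mm up) (z of board_end in the frame of jig above 0.03 m).
It fails at once if a bystander (wooden block, mug or screwdriver) is moved or lifted by more than 20 mm (distance of any of wood_block_a, wood_block_b, mug, screwdriver from where it was at the start of the episode above 0.02 m).
It also fails if it takes over 72 s, if anything falls off the work surface, if the arm or the gripper's body presses on something with over 40 N, if the wrist force passes 120 N, or if a joint passes its speed limit or range.

## Working session

There is one attempt and no reset: what is moved stays moved. The work goes in short steps, Python scripts to look and compute and a shell command to move; the robot and the scene stay as the last step left them, time stands still between calls to the robot, and variables do not carry over. Pictures are saved under pics/ and viewed, at most 10 in all, crops included, and the job is handed in when it is done.

```bash
mkdir -p pics; ls; cat > h.py <<'E'
import numpy as np, cv2
from bench import ctrl
def snap(n,f):
    p,d=ctrl.camera(n); cv2.imwrite('pics/'+f+'.png',p[:,:,::-1]); np.save('pics/'+f+'.npy',d); return p,d
def world(n,u,v,d):
    c=ctrl.calibration(n); f=200/np.tan(np.radians(c['vfov'])/2)
    X=np.array([(u-c['cx'])/f*d,(v-c['cy'])/f*d,d]); return np.array(c['R']).T@(X-np.array(c['t']))
E
python3 - <<'E'
from h import *
snap('top','t1'); snap('scene','s1')
print(ctrl.read_state())
for n in('top','scene'): print(ctrl.calibration(n))
E
```

```text
pics
{'clock': 0.1, 'qpos': array([ 1.17981995e+00,  2.17701110e-01,  1.61477254e+00,  1.04731492e-05,
        1.31131474e+00, -1.12184365e-01]), 'joint_velocities': array([-2.26845278e-05, -5.62071003e-04, -4.03879170e-03,  8.77310773e-04,
        2.07622133e-03,  4.31144914e-04]), 'tau': array([-4.75325396e-04, -3.98075759e+01, -3.04969847e+01, -1.95318889e-04,
        4.26575833e-03, -1.34856052e-05]), 'position': array([0.17168076, 0.60019312, 0.23008556]), 'ee_rot': array([-2.78198956e-04,  1.38946255e-01,  9.90299315e-01, -1.06205090e-03]), 'ft_force': array([-0.34987767,  0.13268327, -0.82316214]), 'ft_torque': array([ 0.02256566,  0.02321599, -0.04923292]), 'finger_force': 0.0, 'gripper_width': 1.000167735951142}
{'vfov': 50.34919610196629, 'cx': 320.63152580858645, 'cy': 200.43593858383974, 'R': array([[ 0.01409234, -0.99987992,  0.00644646],
       [-0.99701805, -0.01454062, -0.07578641],
       [ 0.07587104, -0.00535923, -0.99710324]]), 't': array([0.0841778 , 0.54539709, 1.14704581])}
{'vfov': 45.08237728553553, 'cx': 328.93598187027624, 'cy': 202.39182200914163, 'R': array([[ 0.85256023, -0.5222342 ,  0.02030976],
       [-0.36261062, -0.61906233, -0.69661709],
       [ 0.37637027,  0.58654349, -0.71715559]]), 't': array([-0.3936189 ,  0.32262621,  1.16594884])}
```

View pics/t1.png

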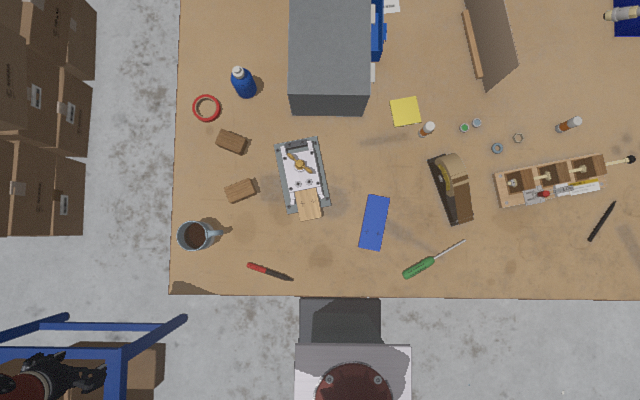

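View pics/s1.png

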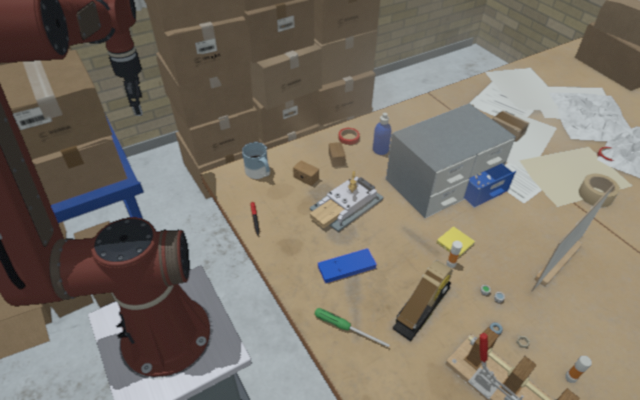

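The top view shows the jig at about (302,177), the board's near end at (311,218), and the mug and blocks to the left. I'll enlarge it.

```bash
python3 - <<'E'
from h import *
im=cv2.imread('pics/t1.png')[130:226,265:345]
cv2.imwrite('pics/t1c.png',cv2.resize(im,None,fx=6,fy=6,interpolation=cv2.INTER_CUBIC))
d=np.load('pics/t1.npy')
for u,v in[(302,165),(311,205),(310,219),(303,140),(330,215),(240,190),(195,236),(330,60)]: print(u,v,world('top',u,v,d[v,u]).round(4))
E
```

```text
302 165 [0.6314 0.1423 0.0834]
311 205 [0.5304 0.118  0.0323]
310 219 [0.4925 0.1202 0.0287]
303 140 [0.7078 0.1426 0.0369]
330 215 [ 0.5054  0.0652 -0.001 ]
240 190 [0.567  0.3088 0.047 ]
195 236 [0.4423 0.4285 0.0343]
330 60 [0.8708 0.0751 0.1886]
```

View pics/t1c.png

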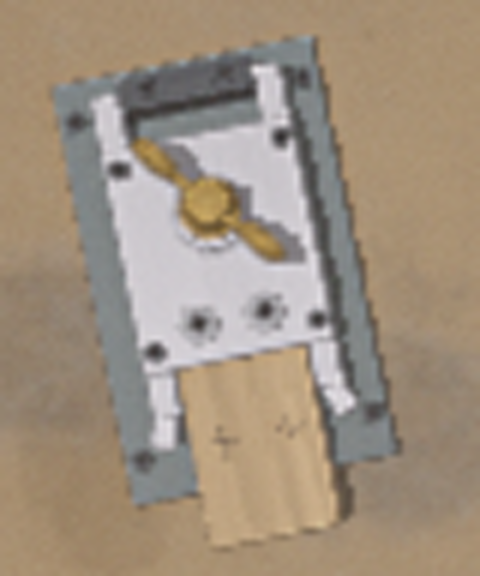

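The crop shows base corners at (55,90), (315,38), (398,452) and (135,503), the board's near corners at (213,547) and (340,520), and wing tips at (138,145) and (281,256).

```bash
cat >> h.py <<'E'
def onplane(n,u,v,z):
    a=world(n,u,v,0.1);b=world(n,u,v,1.0); return a+(b-a)*(z-a[2])/(b[2]-a[2])
E
python3 - <<'E'
from h import *
P=lambda u,v,z: onplane('top',265+u/6-.42,130+v/6-.42,z)
c=[P(u,v,.012) for u,v in[(55,90),(315,38),(398,452),(135,503)]]
print(np.round(c,4)); C=np.mean(c,0)
ax=(c[0]+c[1]-c[2]-c[3])/2; ay=(c[0]-c[1]+c[3]-c[2])/2
print('C',C,'L',np.linalg.norm(ax),'W',np.linalg.norm(ay),'yaw',np.degrees(np.arctan2(ax[1],ax[0])),np.degrees(np.arctan2(-ay[0],ay[1])))
th=np.arctan2(ax[1],ax[0]);R=np.array([[np.cos(th),-np.sin(th)],[np.sin(th),np.cos(th)]])
J=lambda p:(R.T@(p-C)[:2]).round(4)
print('board',J(P(213,547,.032)),J(P(340,520,.032)))
for z in(.078,.085): print('hub',J(P(208,203,z+.008)),'tips',J(P(138,145,z)),J(P(281,256,z)))
print('stop/boss/boardhome world',[(C[:2]+R@np.array(p)).round(4) for p in[(.075,0),(.02,0),(-.075,0)]])
# heights from depth around the jig
d=np.load('pics/t1.npy')
pts=np.array([world('top',u,v,d[v,u]) for v in range(150,180) for u in range(283,318)])
k=pts[:,2]>.068; print(k.sum()); 
for p in pts[k]: print(J(p),p[2].round(4),end=' ')
E
```

```text
[[0.6991 0.2249 0.012 ]
 [0.7255 0.1044 0.012 ]
 [0.5328 0.0634 0.012 ]
 [0.5076 0.1839 0.012 ]]
C [0.61624336 0.14414995 0.012     ] L 0.19646576653835976 W 0.12323857493462499 yaw 12.055925432083953 12.09182740005029
board [-0.1255  0.0296] [-0.1247 -0.029 ]
hub [0.0195 0.0012] tips [0.052  0.0265] [-0.0083 -0.0255]
hub [0.0183 0.0011] tips [0.0506 0.0262] [-0.0093 -0.0254]
stop/boss/boardhome world [array([0.6896, 0.1598]), array([0.6358, 0.1483]), array([0.5429, 0.1285])]
143
[0.0512 0.0271] 0.0931 [0.0515 0.0247] 0.0891 [0.0506 0.022 ] 0.0911 [-0.1667 -0.0113] 1.1845 [0.0495 0.0277] 0.0887 [0.0485 0.0251] 0.0914 [0.0477 0.0225] 0.0927 [0.0465 0.0198] 0.0966 [0.0467 0.0282] 0.0899 [0.0457 0.0255] 0.0926 [0.0439 0.0228] 0.0991 [0.0432 0.0202] 0.0999 [0.0435 0.0178] 0.0958 [0.0463 0.0291] 0.0788 [0.0431 0.026 ] 0.0925 [0.0433 0.0236] 0.0891 [0.0415 0.0209] 0.0955 [0.0407 0.0183] 0.097 [0.0411 0.0159] 0.0924 [0.0401 0.0133] 0.0951 [0.0437 0.0271] 0.0761 [0.0398 0.0239] 0.0939 [0.0395 0.0214] 0.0929 [0.039  0.0189] 0.0927 [0.0381 0.0163] 0.0947 [0.0383 0.0139] 0.0909 [0.038  0.0113] 
[... 2090 characters left out ...]
0926 [ 0.007  -0.0003] 0.0682 [ 0.0028 -0.0081] 0.0853 [-0.1667 -0.0113] 1.1845 [ 0.0002 -0.0132] 0.0955 [-0.0002 -0.0157] 0.0952 [-0.0008 -0.0183] 0.0958 [-0.0009 -0.0208] 0.0933 [-0.0013 -0.0234] 0.0921 [ 0.0007 -0.0101] 0.0786 [-0.0024 -0.0127] 0.0958 [-0.0023 -0.0152] 0.092 [-0.0042 -0.0177] 0.101 [-0.0038 -0.0203] 0.095 [-0.0034 -0.0229] 0.0892 [-0.0042 -0.0254] 0.0912 [-0.0018 -0.0122] 0.0751 [-0.0054 -0.0147] 0.0957 [-0.0057 -0.0173] 0.0943 [-0.0062 -0.0198] 0.0944 [-0.0066 -0.0223] 0.0938 [-0.0066 -0.0249] 0.0901 [-0.0074 -0.0168] 0.0887 [-0.0081 -0.0193] 0.0897 [-0.0089 -0.0218] 0.0917 [-0.0094 -0.0244] 0.0915 [-0.0106 -0.0188] 0.089 [-0.0105 -0.0214] 0.0847 [-0.0115 -0.0239] 0.0884
```

```bash
R='' ; python3 -m handwheel '[{"tx":0.455,"ty":-0.82,"az":0.467,"claw":0},{"tx":0.455,"ty":-0.82,"az":0.467,"claw":0},{"tx":0.455,"ty":-0.82,"az":0.467,"claw":0},{"tx":0.455,"ty":-0.82,"az":0.467,"claw":0},{"tx":0.455,"ty":-0.82,"az":0.467,"claw":0}]'
```

```text
$[0]: bad value
```

```bash
python3 -m handwheel '[{"tx":0.455,"ty":-0.82,"az":0.467,"claw":0},{"tx":0.455,"ty":-0.82,"az":0.467,"claw":0},{"tx":0.455,"ty":-0.82,"az":0.467,"claw":0},{"tx":0.455,"ty":-0.82,"az":0.467,"claw":0},{"tx":0.455,"ty":-0.82,"az":0.467,"claw":0}]'
```

```text
$[0]: bad value
```

```bash
python3 -m handwheel '[{"tx":0.455,"ty":-0.82,"az":0.467,"claw":0},{"tx":0.455,"ty":-0.82,"az":0.467,"claw":0},{"tx":0.455,"ty":-0.82,"az":0.467,"claw":0},{"tx":0.455,"ty":-0.82,"az":0.467,"claw":0},{"tx":0.455,"ty":-0.82,"az":0.467,"claw":0}]'
```

```text
$[0]: bad value
```

```bash
python3 -m handwheel '[{"tx":0.45,"ty":-0.82,"tz":0,"ax":0,"ay":0,"az":0.47,"claw":0}]'; python3 -m handwheel '[{"tx":0.45,"ty":-0.82,"az":0.47,"claw":0}]'; python3 -m handwheel --help | head -20
```

```text
clock: 0.18
position: [0.1878, 0.5711, 0.2303]
ee_rot: [-0.001, 0.12, 0.993, 0.001]
ft_force: [0.8, -0.2, 0.9]
gripper_width: 0.884
finger_force: 0.0$[0]: bad value
invalid input: not JSON, or not a number
```

All keys are required in every row.

```bash
python3 -m handwheel '[{"tx":0.455,"ty":-0.82,"tz":0,"ax":0,"ay":0,"az":0.467,"claw":0},{"tx":0.455,"ty":-0.82,"tz":0,"ax":0,"ay":0,"az":0.467,"claw":0},{"tx":0.455,"ty":-0.82,"tz":0,"ax":0,"ay":0,"az":0.467,"claw":0},{"tx":0.455,"ty":-0.82,"tz":0,"ax":0,"ay":0,"az":0.467,"claw":0},{"tx":0.455,"ty":-0.82,"tz":0,"ax":0,"ay":0,"az":0.467,"claw":0}]'
```

```text
clock: 0.6
position: [0.2811, 0.4022, 0.2307]
ee_rot: [-0.0, 0.04, 0.999, -0.0]
ft_force: [1.1, -0.0, -0.3]
gripper_width: 0.144
finger_force: 0.0
```

```bash
python3 -m handwheel '[{"tx":0.455,"ty":-0.82,"tz":0,"ax":0,"ay":0,"az":0.467,"claw":0},{"tx":0.455,"ty":-0.82,"tz":0,"ax":0,"ay":0,"az":0.467,"claw":0},{"tx":0.455,"ty":-0.82,"tz":0,"ax":0,"ay":0,"az":0.467,"claw":0},{"tx":0.455,"ty":-0.82,"tz":0,"ax":0,"ay":0,"az":0.467,"claw":0},{"tx":0.455,"ty":-0.82,"tz":0,"ax":0,"ay":0,"az":0.467,"claw":0}]'
```

```text
clock: 1.02
position: [0.3721, 0.2383, 0.231]
ee_rot: [-0.0, -0.041, 0.999, -0.0]
ft_force: [1.3, 0.8, -0.4]
gripper_width: 0.002
finger_force: 0.0
```

```bash
python3 -m handwheel '[{"tx":0.455,"ty":-0.82,"tz":0,"ax":0,"ay":0,"az":0.467,"claw":0},{"tx":0.455,"ty":-0.82,"tz":0,"ax":0,"ay":0,"az":0.467,"claw":0},{"tx":0.455,"ty":-0.82,"tz":0,"ax":0,"ay":0,"az":0.467,"claw":0},{"tx":0.2,"ty":-0.4,"tz":0,"ax":0,"ay":0,"az":0.467,"claw":0},{"tx":0,"ty":0,"tz":0,"ax":0,"ay":0,"az":0,"claw":0}]'; python3 -c "
from h import *
print(ctrl.read_state()['qpos'],snap('wrist','w1')[0].shape)"
```

```text
clock: 1.43
position: [0.4358, 0.1225, 0.231]
ee_rot: [0.0, -0.103, 0.995, -0.001]
ft_force: [0.3, 0.5, -0.6]
gripper_width: -0.003
finger_force: 0.0
[ 1.19755069e-01 -1.63597013e-01  2.00316588e+00 -1.57824429e-03
  1.30201162e+00 -1.65686673e+00] (400, 640, 3)
```

View pics/w1.png

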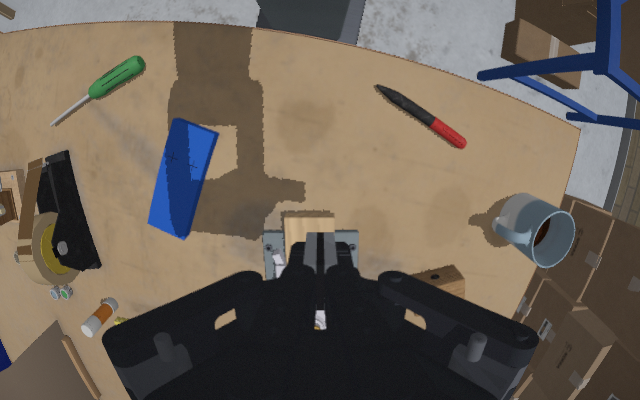

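The wrist view shows the board's near end at about (310,213), in line with the shut fingers, and the area below is clear. I'll centre on it, descend, then push.

```bash
python3 -m handwheel '[{"tx":0.09,"ty":-0.4,"tz":-0.9,"ax":0,"ay":0,"az":0,"claw":0},{"tx":0,"ty":0,"tz":-1,"ax":0,"ay":0,"az":0,"claw":0},{"tx":0,"ty":0,"tz":-1,"ax":0,"ay":0,"az":0,"claw":0},{"tx":0,"ty":0,"tz":-1,"ax":0,"ay":0,"az":0,"claw":0},{"tx":0,"ty":0,"tz":-1,"ax":0,"ay":0,"az":0,"claw":0}]'
```

```text
clock: 1.9
position: [0.4374, 0.1109, 0.0338]
ee_rot: [0.0, -0.105, 0.994, 0.0]
ft_force: [1.2, -0.1, -0.0]
gripper_width: 0.003
finger_force: 0.0
```

```bash
python3 -m handwheel '[{"tx":0,"ty":0,"tz":-0.3,"ax":0,"ay":0,"az":0,"claw":0},{"tx":0,"ty":0,"tz":0,"ax":0,"ay":0,"az":0,"claw":0}]'
```

```text
clock: 2.07
position: [0.4324, 0.1104, 0.0187]
ee_rot: [-0.006, -0.105, 0.994, 0.0]
ft_force: [0.2, 0.1, -0.1]
gripper_width: 0.0
finger_force: 0.0
```

```bash
python3 -m handwheel '[{"tx":0.4,"ty":0.04,"tz":0.03,"ax":0,"ay":0,"az":0,"claw":0},{"tx":0.4,"ty":0.04,"tz":0,"ax":0,"ay":0,"az":0,"claw":0},{"tx":0.38,"ty":0.04,"tz":0,"ax":0,"ay":0,"az":0,"claw":0},{"tx":0,"ty":0,"tz":0,"ax":0,"ay":0,"az":0,"claw":0}]'; python3 -c "
from h import *
print(ctrl.read_state()['qpos'])"
```

```text
clock: 2.4
position: [0.4901, 0.1158, 0.0273]
ee_rot: [0.004, -0.105, 0.994, 0.0]
ft_force: [0.2, 0.4, 0.4]
gripper_width: 0.001
finger_force: 0.0
[ 9.24554129e-02  2.38515627e-01  2.02722749e+00  4.14357267e-04
  8.68296912e-01 -1.68965284e+00]
```

```bash
python3 -m handwheel '[{"tx":0,"ty":0,"tz":0,"ax":0,"ay":0,"az":0,"claw":0},{"tx":0,"ty":0,"tz":0,"ax":0,"ay":0,"az":0,"claw":0}]'
```

```text
clock: 2.57
position: [0.4849, 0.115, 0.0252]
ee_rot: [0.0, -0.105, 0.994, 0.0]
ft_force: [-0.4, 0.2, -0.2]
gripper_width: 0.002
finger_force: 0.0
```

```bash
python3 -m handwheel '[{"tx":0,"ty":0,"tz":-0.13,"ax":0,"ay":0,"az":0,"claw":0},{"tx":0.2,"ty":0.045,"tz":0,"ax":0,"ay":0,"az":0,"claw":0},{"tx":0.2,"ty":0.045,"tz":0,"ax":0,"ay":0,"az":0,"claw":0},{"tx":0.2,"ty":0.045,"tz":0,"ax":0,"ay":0,"az":0,"claw":0},{"tx":0.2,"ty":0.045,"tz":0,"ax":0,"ay":0,"az":0,"claw":0}]'
```

```text
clock: 2.98
position: [0.5182, 0.1218, 0.0192]
ee_rot: [-0.0, -0.105, 0.994, 0.0]
ft_force: [-0.6, 0.2, -0.6]
gripper_width: 0.001
finger_force: 0.3
```

```bash
python3 -m handwheel '[{"tx":0.1,"ty":0.02,"tz":0,"ax":0,"ay":0,"az":0,"claw":0},{"tx":0.1,"ty":0.02,"tz":0,"ax":0,"ay":0,"az":0,"claw":0},{"tx":0.05,"ty":0.01,"tz":0,"ax":0,"ay":0,"az":0,"claw":0},{"tx":0,"ty":0,"tz":0,"ax":0,"ay":0,"az":0,"claw":0}]'
```

```text
clock: 3.32
position: [0.528, 0.1238, 0.0193]
ee_rot: [0.0, -0.105, 0.994, -0.0]
ft_force: [-0.1, -0.5, -0.0]
gripper_width: 0.005
finger_force: 0.0
```

```bash
python3 -m handwheel '[{"tx":0.05,"ty":0.01,"tz":0,"ax":0,"ay":0,"az":0,"claw":0},{"tx":0.05,"ty":0.01,"tz":0,"ax":0,"ay":0,"az":0,"claw":0},{"tx":0,"ty":0,"tz":0,"ax":0,"ay":0,"az":0,"claw":0}]'
```

```text
clock: 3.57
position: [0.5316, 0.1245, 0.0193]
ee_rot: [0.0, -0.105, 0.994, -0.0]
ft_force: [-0.1, -0.6, -0.9]
gripper_width: -0.002
finger_force: 0.1
```

```bash
python3 -m handwheel '[{"tx":0.05,"ty":0.01,"tz":0,"ax":0,"ay":0,"az":0,"claw":0},{"tx":0,"ty":0,"tz":0,"ax":0,"ay":0,"az":0,"claw":0}]'
```

```text
clock: 3.73
position: [0.5328, 0.1248, 0.0192]
ee_rot: [-0.001, -0.105, 0.994, -0.0]
ft_force: [-1.6, 0.2, 2.0]
gripper_width: -0.005
finger_force: 1.2
```

```bash
python3 -m handwheel '[{"tx":0.05,"ty":0.01,"tz":0,"ax":0,"ay":0,"az":0,"claw":0},{"tx":0,"ty":0,"tz":0,"ax":0,"ay":0,"az":0,"claw":0}]'
```

```text
clock: 3.9
position: [0.5328, 0.1249, 0.0188]
ee_rot: [-0.003, -0.105, 0.994, -0.0]
ft_force: [-6.8, -2.0, 5.6]
gripper_width: 0.003
finger_force: 3.4
```

The board stopped at jig x ≈ -75 and the force rose, so it is on the stop. I'll back off and lift.

```bash
python3 -m handwheel '[{"tx":-0.1,"ty":-0.02,"tz":0,"ax":0,"ay":0,"az":0,"claw":0},{"tx":-0.4,"ty":-0.08,"tz":0,"ax":0,"ay":0,"az":0,"claw":0},{"tx":0,"ty":0,"tz":1,"ax":0,"ay":0,"az":0,"claw":0},{"tx":0,"ty":0,"tz":1,"ax":0,"ay":0,"az":0,"claw":0},{"tx":0,"ty":0,"tz":1,"ax":0,"ay":0,"az":0,"claw":0}]'
```

```text
clock: 4.32
position: [0.5147, 0.1212, 0.1398]
ee_rot: [-0.0, -0.105, 0.994, 0.0]
ft_force: [0.6, -0.1, 0.6]
gripper_width: -0.002
finger_force: 0.0
```

```bash
python3 -m handwheel '[{"tx":0.7,"ty":0,"tz":0,"ax":0,"ay":0,"az":0,"claw":0},{"tx":0.8,"ty":-0.05,"tz":0,"ax":0,"ay":0,"az":0,"claw":0},{"tx":0.8,"ty":-0.05,"tz":0,"ax":0,"ay":0,"az":0,"claw":0},{"tx":0.8,"ty":-0.05,"tz":0,"ax":0,"ay":0,"az":0,"claw":0},{"tx":0,"ty":0,"tz":0,"ax":0,"ay":0,"az":0,"claw":0}]'; python3 -c "
from h import *
p,d=snap('scene','s2')
cv2.imwrite('pics/s2c.png',cv2.resize(cv2.imread('pics/s2.png')[150:250,290:410],None,fx=5,fy=5,interpolation=cv2.INTER_CUBIC))"
```

```text
clock: 4.73
position: [0.6458, 0.1144, 0.1401]
ee_rot: [0.004, -0.104, 0.995, -0.0]
ft_force: [-0.5, 0.6, 0.3]
gripper_width: 0.0
finger_force: 0.0
```

View pics/s2c.png

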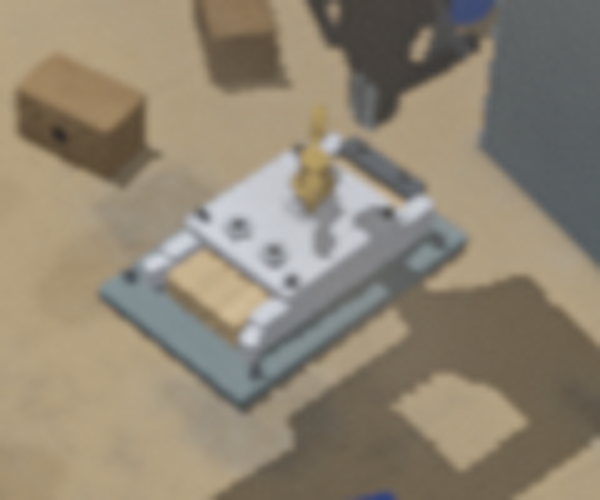

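The board now sits flush in the mouth and the finger is above the jig's right side. I'll descend on the -y side of the screw.

```bash
python3 -m handwheel '[{"tx":0,"ty":0,"tz":-0.5,"ax":0,"ay":0,"az":0,"claw":0},{"tx":0,"ty":0,"tz":-0.5,"ax":0,"ay":0,"az":0,"claw":0},{"tx":0,"ty":0,"tz":-0.5,"ax":0,"ay":0,"az":0,"claw":0},{"tx":0,"ty":0,"tz":-0.25,"ax":0,"ay":0,"az":0,"claw":0},{"tx":0,"ty":0,"tz":0,"ax":0,"ay":0,"az":0,"claw":0}]'; python3 - <<'E'
from h import *
p=ctrl.read_state()['position']; th=np.radians(12.06); C=np.array([.6358,.1483])
d=p[:2]-C; print('r',np.hypot(*d),'jig ang',np.degrees(np.arctan2(d[1],d[0])-th))
# waypoints: 24 steps of 15deg from -90, r=34
a=np.radians(-90-20*np.arange(0,19))+th
w=C+.034*np.c_[np.cos(a),np.sin(a)]
print('start',w[0].round(4)); print((np.diff(w,axis=0)/.04).round(2).tolist())
E
```

```text
clock: 5.2
position: [0.6359, 0.1152, 0.0659]
ee_rot: [-0.003, -0.105, 0.994, 0.0]
ft_force: [-0.5, -0.2, -0.5]
gripper_width: -0.002
finger_force: 0.0
r 0.03308313341557207 jig ang -101.86127326163377
start [0.6429 0.1151]
[[-0.3, -0.01], [-0.28, 0.09], [-0.23, 0.18], [-0.16, 0.25], [-0.06, 0.29], [0.04, 0.29], [0.14, 0.26], [0.22, 0.2], [0.27, 0.11], [0.3, 0.01], [0.28, -0.09], [0.23, -0.18], [0.16, -0.25], [0.06, -0.29], [-0.04, -0.29], [-0.14, -0.26], [-0.22, -0.2], [-0.27, -0.11]]
```

```bash
python3 -m handwheel '[{"tx":-0.26,"ty":-0.01,"tz":0,"ax":0,"ay":0,"az":0,"claw":0},{"tx":-0.28,"ty":0.09,"tz":0,"ax":0,"ay":0,"az":0,"claw":0},{"tx":-0.23,"ty":0.18,"tz":0,"ax":0,"ay":0,"az":0,"claw":0},{"tx":-0.16,"ty":0.25,"tz":0,"ax":0,"ay":0,"az":0,"claw":0},{"tx":0,"ty":0,"tz":0,"ax":0,"ay":0,"az":0,"claw":0}]'; python3 - <<'E'
from h import *
p=ctrl.read_state()['position']; th=np.radians(12.06); C=np.array([.6358,.1483])
d=p[:2]-C; print('r',np.hypot(*d),'jig ang',np.degrees(np.arctan2(d[1],d[0])-th))
p,d=snap('top','t2')
cv2.imwrite('pics/t2c.png',cv2.resize(p[130:226,265:345,::-1],None,fx=6,fy=6,interpolation=cv2.INTER_CUBIC))
E
```

```text
clock: 5.62
position: [0.601, 0.1376, 0.0702]
ee_rot: [0.0, -0.106, 0.994, 0.0]
ft_force: [-0.2, -0.4, 0.8]
gripper_width: 0.001
finger_force: 0.0
r 0.036369599511358805 jig ang -174.91837579208186
```

View pics/t2c.png

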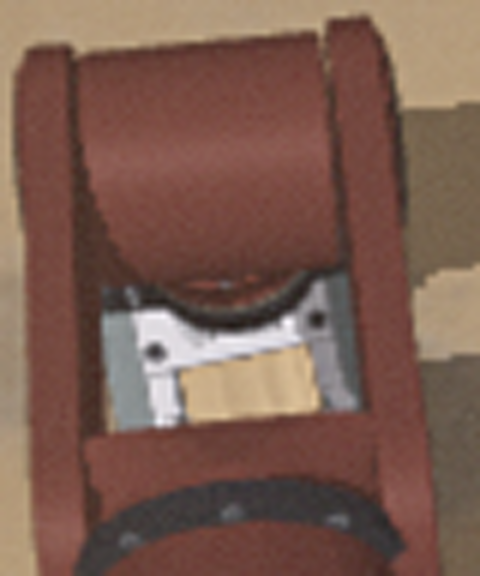

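The top view is blocked by the wrist, so I'll carry on round.

```bash
python3 -m handwheel '[{"tx":-0.01,"ty":0.25,"tz":0,"ax":0,"ay":0,"az":0,"claw":0},{"tx":0.06,"ty":0.29,"tz":0,"ax":0,"ay":0,"az":0,"claw":0},{"tx":0.14,"ty":0.26,"tz":0,"ax":0,"ay":0,"az":0,"claw":0},{"tx":0.22,"ty":0.2,"tz":0,"ax":0,"ay":0,"az":0,"claw":0},{"tx":0,"ty":0,"tz":0,"ax":0,"ay":0,"az":0,"claw":0}]'; cat >> h.py <<'E'
def ang():
    p=ctrl.read_state()['position']; th=np.radians(12.06); d=p[:2]-[.6358,.1483]
    a=np.arctan2(d[1],d[0]); print('r',np.hypot(*d).round(4),'jig ang',np.degrees(a-th).round(1))
    b=a-np.radians(20*np.arange(0,6)); w=.034*np.c_[np.cos(b),np.sin(b)]; w[0]=d
    print((np.diff(w,axis=0)/.04).round(2).tolist())
E
python3 - <<'E'
from h import *
ang()
p,d=snap('scene','s3')
cv2.imwrite('pics/s3c.png',cv2.resize(p[150:250,290:410,::-1],None,fx=5,fy=5,interpolation=cv2.INTER_CUBIC))
E
```

```text
clock: 6.08
position: [0.6197, 0.1783, 0.0692]
ee_rot: [0.0, -0.106, 0.994, 0.001]
ft_force: [-0.5, 0.1, -0.4]
gripper_width: 0.003
finger_force: 0.0
r 0.034 jig ang 106.1
[[0.28, 0.09], [0.3, -0.01], [0.27, -0.11], [0.22, -0.2], [0.14, -0.26]]
```

View pics/s3c.png

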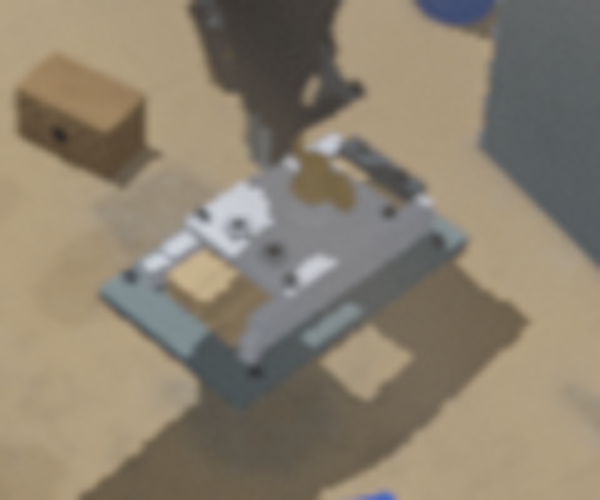

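The wings have turned with the finger. I'll continue.

```bash
python3 -m handwheel '[{"tx":0.28,"ty":0.09,"tz":0,"ax":0,"ay":0,"az":0,"claw":0},{"tx":0.3,"ty":-0.01,"tz":0,"ax":0,"ay":0,"az":0,"claw":0},{"tx":0.27,"ty":-0.11,"tz":0,"ax":0,"ay":0,"az":0,"claw":0},{"tx":0.22,"ty":-0.2,"tz":0,"ax":0,"ay":0,"az":0,"claw":0},{"tx":0,"ty":0,"tz":0,"ax":0,"ay":0,"az":0,"claw":0}]'; python3 -c "
from h import *
ang()"
```

```text
clock: 6.55
position: [0.6619, 0.1659, 0.0685]
ee_rot: [-0.0, -0.104, 0.995, 0.0]
ft_force: [-0.4, 0.6, -0.4]
gripper_width: 0.003
finger_force: 0.0
r 0.0315 jig ang 22.0
[[0.17, -0.24], [0.02, -0.29], [-0.08, -0.28], [-0.17, -0.24], [-0.24, -0.17]]
```

```bash
python3 -m handwheel '[{"tx":0.17,"ty":-0.24,"tz":0,"ax":0,"ay":0,"az":0,"claw":0},{"tx":0.02,"ty":-0.29,"tz":0,"ax":0,"ay":0,"az":0,"claw":0},{"tx":-0.08,"ty":-0.28,"tz":0,"ax":0,"ay":0,"az":0,"claw":0},{"tx":-0.17,"ty":-0.24,"tz":0,"ax":0,"ay":0,"az":0,"claw":0},{"tx":0,"ty":0,"tz":0,"ax":0,"ay":0,"az":0,"claw":0}]'; python3 -c "
from h import *
ang()"
```

```text
clock: 6.97
position: [0.6579, 0.1217, 0.0694]
ee_rot: [-0.001, -0.104, 0.995, -0.001]
ft_force: [0.4, -0.4, -0.2]
gripper_width: -0.002
finger_force: 0.0
r 0.0346 jig ang -62.4
[[-0.27, -0.13], [-0.29, -0.05], [-0.29, 0.05], [-0.25, 0.15], [-0.19, 0.23]]
```

```bash
python3 -m handwheel '[{"tx":-0.27,"ty":-0.13,"tz":0,"ax":0,"ay":0,"az":0,"claw":0},{"tx":-0.29,"ty":-0.05,"tz":0,"ax":0,"ay":0,"az":0,"claw":0},{"tx":-0.15,"ty":0.02,"tz":0,"ax":0,"ay":0,"az":0,"claw":0},{"tx":-0.14,"ty":0.04,"tz":0,"ax":0,"ay":0,"az":0,"claw":0},{"tx":0,"ty":0,"tz":0,"ax":0,"ay":0,"az":0,"claw":0}]'; python3 -c "
from h import *
ang()"
```

```text
clock: 7.38
position: [0.6238, 0.1197, 0.0694]
ee_rot: [-0.001, -0.105, 0.994, -0.0]
ft_force: [-0.3, 0.3, 0.2]
gripper_width: 0.001
finger_force: 0.3
r 0.031 jig ang -124.8
[[-0.28, 0.09], [-0.18, 0.23], [-0.09, 0.28], [0.01, 0.29], [0.11, 0.27]]
```

```bash
python3 -m handwheel '[{"tx":-0.18,"ty":0.03,"tz":0,"ax":0,"ay":0,"az":0,"claw":0},{"tx":-0.1,"ty":0.09,"tz":0,"ax":0,"ay":0,"az":0,"claw":0},{"tx":0,"ty":0,"tz":0,"ax":0,"ay":0,"az":0,"claw":0}]'; python3 -c "
from h import *
ang()"
```

```text
clock: 7.63
position: [0.6125, 0.1252, 0.069]
ee_rot: [-0.001, -0.105, 0.994, 0.0]
ft_force: [-0.3, -1.1, 0.5]
gripper_width: 0.002
finger_force: 0.1
r 0.0328 jig ang -147.2
[[-0.19, 0.22], [-0.08, 0.29], [0.03, 0.29], [0.13, 0.27], [0.21, 0.21]]
```

```bash
python3 -m handwheel '[{"tx":-0.08,"ty":0.1,"tz":0,"ax":0,"ay":0,"az":0,"claw":0},{"tx":0,"ty":0,"tz":0,"ax":0,"ay":0,"az":0,"claw":0}]'; python3 -c "
from h import *
ang()"
```

```text
clock: 7.8
position: [0.61, 0.1291, 0.0691]
ee_rot: [-0.0, -0.105, 0.994, 0.0]
ft_force: [0.4, 0.4, 0.7]
gripper_width: -0.005
finger_force: 0.2
r 0.0321 jig ang -155.4
[[-0.17, 0.24], [-0.03, 0.29], [0.07, 0.29], [0.16, 0.25], [0.24, 0.18]]
```

```bash
python3 -m handwheel '[{"tx":-0.09,"ty":0.11,"tz":0,"ax":0,"ay":0,"az":0,"claw":0},{"tx":0,"ty":0,"tz":0,"ax":0,"ay":0,"az":0,"claw":0}]'; python3 -c "
from h import *
ang()"
```

```text
clock: 7.97
position: [0.6064, 0.1335, 0.0692]
ee_rot: [-0.0, -0.105, 0.994, 0.0]
ft_force: [0.2, -0.1, -0.1]
gripper_width: 0.005
finger_force: 0.4
r 0.0329 jig ang -165.3
[[-0.11, 0.27], [0.02, 0.29], [0.12, 0.27], [0.2, 0.21], [0.26, 0.13]]
```

```bash
python3 -m handwheel '[{"tx":-0.04,"ty":0.13,"tz":0,"ax":0,"ay":0,"az":0,"claw":0},{"tx":0,"ty":0,"tz":0,"ax":0,"ay":0,"az":0,"claw":0}]'; python3 - <<'E'
from h import *
ang()
p,d=snap('scene','s4')
cv2.imwrite('pics/s4c.png',cv2.resize(p[150:250,290:410,::-1],None,fx=5,fy=5,interpolation=cv2.INTER_CUBIC))
E
```

```text
clock: 8.13
position: [0.6049, 0.1388, 0.0692]
ee_rot: [-0.0, -0.105, 0.994, 0.0]
ft_force: [0.5, -0.4, 0.8]
gripper_width: -0.003
finger_force: 0.3
r 0.0323 jig ang -174.9
[[-0.08, 0.28], [0.07, 0.29], [0.16, 0.25], [0.24, 0.18], [0.28, 0.09]]
```

View pics/s4c.png

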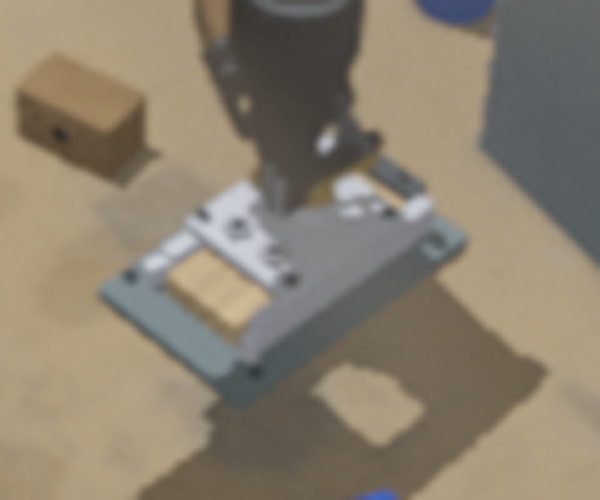

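No stop was felt past the 1.1-turn position, so it started at about 1.6 turns; roughly 150° remain.

```bash
python3 -m handwheel '[{"tx":-0.06,"ty":0.28,"tz":0,"ax":0,"ay":0,"az":0,"claw":0},{"tx":0.07,"ty":0.29,"tz":0,"ax":0,"ay":0,"az":0,"claw":0},{"tx":0.16,"ty":0.25,"tz":0,"ax":0,"ay":0,"az":0,"claw":0},{"tx":0.24,"ty":0.18,"tz":0,"ax":0,"ay":0,"az":0,"claw":0},{"tx":0,"ty":0,"tz":0,"ax":0,"ay":0,"az":0,"claw":0}]'; python3 -c "
from h import *
ang()"
```

```text
clock: 8.6
position: [0.6226, 0.1808, 0.0692]
ee_rot: [0.0, -0.106, 0.994, 0.001]
ft_force: [-0.8, 0.4, 0.3]
gripper_width: 0.002
finger_force: 0.2
r 0.0351 jig ang 100.1
[[0.3, 0.04], [0.29, -0.04], [0.26, -0.14], [0.2, -0.22], [0.11, -0.27]]
```

```bash
python3 -m handwheel '[{"tx":0.28,"ty":0.04,"tz":0,"ax":0,"ay":0,"az":0,"claw":0},{"tx":0.15,"ty":-0.01,"tz":0,"ax":0,"ay":0,"az":0,"claw":0},{"tx":0.14,"ty":-0.03,"tz":0,"ax":0,"ay":0,"az":0,"claw":0},{"tx":0,"ty":0,"tz":0,"ax":0,"ay":0,"az":0,"claw":0}]'; python3 -c "
from h import *
ang()"
```

```text
clock: 8.93
position: [0.6416, 0.1765, 0.0678]
ee_rot: [-0.005, -0.105, 0.994, -0.001]
ft_force: [-6.8, -4.6, 2.6]
gripper_width: -0.001
finger_force: 4.0
r 0.0288 jig ang 66.2
[[0.3, 0.02], [0.22, -0.2], [0.14, -0.26], [0.04, -0.29], [-0.06, -0.29]]
```

```bash
python3 -m handwheel '[{"tx":0.12,"ty":-0.08,"tz":0,"ax":0,"ay":0,"az":0,"claw":0},{"tx":0,"ty":0,"tz":0,"ax":0,"ay":0,"az":0,"claw":0}]'; python3 -c "
from h import *
ang()"
```

```text
clock: 9.1
position: [0.6443, 0.1733, 0.0675]
ee_rot: [-0.007, -0.105, 0.994, -0.001]
ft_force: [-9.7, -4.7, 3.7]
gripper_width: 0.003
finger_force: 8.0
r 0.0265 jig ang 59.1
[[0.32, 0.04], [0.19, -0.22], [0.11, -0.28], [0.01, -0.3], [-0.1, -0.28]]
```

```bash
python3 - <<'E'
from h import *
print(ctrl.read_state()['ft_torque'],ctrl.read_state()['qpos'])
p,d=snap('scene','s5'); w,_=snap('wrist','w5'); t,dt=snap('top','t5')
a=cv2.resize(p[155:215,325:395],(700//2*1,300),interpolation=cv2.INTER_CUBIC)
b=cv2.resize(w[180:300,240:400],(400,300),interpolation=cv2.INTER_CUBIC)
c=cv2.resize(t[140:200,270:340],(350,300),interpolation=cv2.INTER_CUBIC)
e=cv2.resize(p[100:220,290:450],(400,300),interpolation=cv2.INTER_CUBIC)
cv2.imwrite('pics/m5.png',np.vstack([np.hstack([a,b]),np.hstack([c,e])])[:,:,::-1])
hsv=cv2.cvtColor(p,cv2.COLOR_RGB2HSV); th=np.radians(12.06)
for v in range(150,215):
  for u in range(325,395):
    if d[v,u]>0 and hsv[v,u,1]>110 and 15<hsv[v,u,0]<32:
      X=world('scene',u,v,d[v,u]); q=X[:2]-[.6358,.1483]
      if X[2]>.06: print(u,v,np.round(1000*np.array([q[0]*np.cos(th)+q[1]*np.sin(th),-q[0]*np.sin(th)+q[1]*np.cos(th),X[2]])).astype(int),end=';')
E
```

```text
[-0.7620732   1.67580926 -0.186252  ] [ 1.58028135e-01  4.81938960e-01  1.59740546e+00 -7.94601438e-04
  1.07640243e+00 -1.62199576e+00]
```

View pics/m5.png

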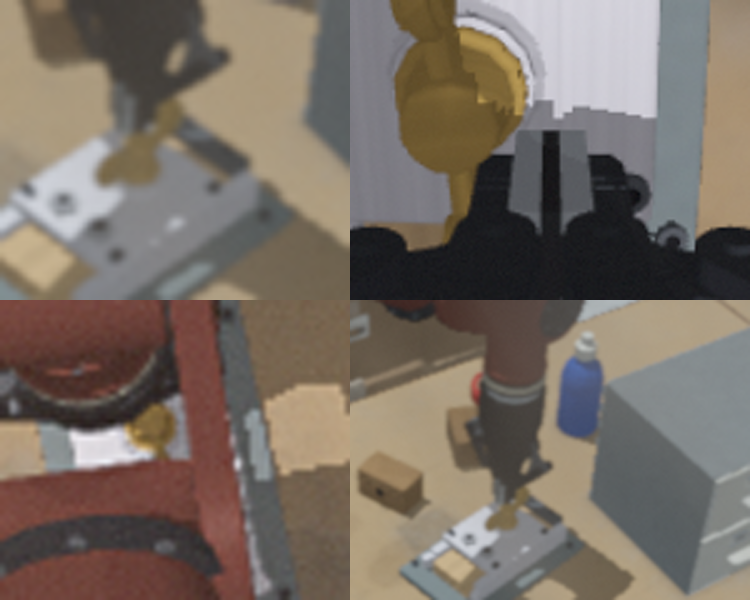

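The wrist crop shows the wings lying nearly along the jig's x axis, with the finger corner (515,130) against the hub instead of the far wing. I'll step out, shift along +x, and press the wing itself.

```bash
python3 -m handwheel '[{"tx":-0.04,"ty":0.17,"tz":0,"ax":0,"ay":0,"az":0,"claw":0},{"tx":0.14,"ty":0.03,"tz":0,"ax":0,"ay":0,"az":0,"claw":0},{"tx":0.14,"ty":0.03,"tz":0,"ax":0,"ay":0,"az":0,"claw":0},{"tx":0,"ty":0,"tz":0,"ax":0,"ay":0,"az":0,"claw":0},{"tx":0,"ty":0,"tz":0,"ax":0,"ay":0,"az":0,"claw":0}]'; python3 -c "
from h import *
ang()"
```

```text
clock: 9.67
position: [0.6606, 0.1844, 0.07]
ee_rot: [0.001, -0.105, 0.994, 0.0]
ft_force: [-1.0, -0.3, 0.3]
gripper_width: -0.004
finger_force: 0.0
r 0.0438 jig ang 43.5
[[0.07, -0.41], [0.13, -0.27], [0.03, -0.29], [-0.07, -0.29], [-0.17, -0.24]]
```

```bash
python3 -m handwheel '[{"tx":0.03,"ty":-0.12,"tz":0,"ax":0,"ay":0,"az":0,"claw":0},{"tx":0.02,"ty":-0.1,"tz":0,"ax":0,"ay":0,"az":0,"claw":0},{"tx":0,"ty":0,"tz":0,"ax":0,"ay":0,"az":0,"claw":0}]'
```

```text
clock: 9.92
position: [0.6617, 0.1759, 0.0696]
ee_rot: [0.001, -0.104, 0.995, 0.001]
ft_force: [1.7, 3.6, -1.4]
gripper_width: 0.0
finger_force: 1.5
```

```bash
python3 -m handwheel '[{"tx":0.02,"ty":-0.08,"tz":0,"ax":0,"ay":0,"az":0,"claw":0},{"tx":0,"ty":0,"tz":0,"ax":0,"ay":0,"az":0,"claw":0}]'
```

```text
clock: 10.08
position: [0.6618, 0.1754, 0.0697]
ee_rot: [0.001, -0.104, 0.995, 0.003]
ft_force: [0.4, 9.0, -0.3]
gripper_width: 0.003
finger_force: 4.7
```

```bash
python3 -m handwheel '[{"tx":0.02,"ty":-0.08,"tz":0,"ax":0,"ay":0,"az":0,"claw":0},{"tx":0,"ty":0,"tz":0,"ax":0,"ay":0,"az":0,"claw":0}]'; python3 -c "
from h import *
ang()"
```

```text
clock: 10.25
position: [0.662, 0.1748, 0.0697]
ee_rot: [0.0, -0.104, 0.995, 0.006]
ft_force: [-0.6, 15.0, -0.2]
gripper_width: 0.001
finger_force: 7.6
r 0.0373 jig ang 33.3
[[0.11, -0.3], [0.08, -0.28], [-0.02, -0.29], [-0.12, -0.27], [-0.21, -0.21]]
```

Hard stop: 15 N with no motion, and the wing along x. I'll back off, lift and retreat, then check.

```bash
python3 -m handwheel '[{"tx":-0.06,"ty":0.3,"tz":0,"ax":0,"ay":0,"az":0,"claw":0},{"tx":-0.06,"ty":0.2,"tz":0,"ax":0,"ay":0,"az":0,"claw":0},{"tx":0,"ty":0,"tz":1,"ax":0,"ay":0,"az":0,"claw":0},{"tx":0,"ty":0,"tz":1,"ax":0,"ay":0,"az":0,"claw":0},{"tx":0,"ty":0,"tz":1,"ax":0,"ay":0,"az":0,"claw":0}]'
```

```text
clock: 10.67
position: [0.6564, 0.188, 0.1888]
ee_rot: [-0.002, -0.105, 0.994, -0.001]
ft_force: [1.6, 0.4, 0.3]
gripper_width: -0.003
finger_force: 0.0
```

```bash
python3 -m handwheel '[{"tx":-1,"ty":0,"tz":0,"ax":0,"ay":0,"az":0,"claw":0},{"tx":-1,"ty":0.2,"tz":0,"ax":0,"ay":0,"az":0,"claw":0},{"tx":-1,"ty":0.6,"tz":0,"ax":0,"ay":0,"az":0,"claw":0},{"tx":-0.6,"ty":1,"tz":0,"ax":0,"ay":0,"az":0,"claw":0},{"tx":-0.4,"ty":1,"tz":0,"ax":0,"ay":0,"az":0,"claw":0}]'; python3 -m handwheel '[{"tx":-0.3,"ty":1,"tz":0,"ax":0,"ay":0,"az":0,"claw":0},{"tx":-0.3,"ty":1,"tz":0,"ax":0,"ay":0,"az":0,"claw":0},{"tx":0,"ty":1,"tz":0,"ax":0,"ay":0,"az":0,"claw":0},{"tx":0,"ty":1,"tz":0,"ax":0,"ay":0,"az":0,"claw":0},{"tx":0,"ty":0,"tz":0,"ax":0,"ay":0,"az":0,"claw":0}]'
python3 - <<'E'
from h import *
t,d=snap('top','t6')
cv2.imwrite('pics/t6c.png',cv2.resize(t[130:226,265:345,::-1],None,fx=6,fy=6,interpolation=cv2.INTER_CUBIC))
d0=np.load('pics/t1.npy')
for nm,D in(('before',d0),('after',d)):
    P=np.array([world('top',u,v,D[v,u]) for v in range(145,185) for u in range(280,325)])
    r=np.hypot(P[:,0]-.6358,P[:,1]-.1483); z=P[:,2]
    k=(r<.009)&(z<.2); b=(r<.05)&(z>.03)&(z<.055)
    print(nm,'hub z',np.median(z[k]).round(4),'plate z',np.median(z[b]).round(4))
E
```

```text
clock: 11.08
position: [0.5025, 0.2914, 0.189]
ee_rot: [-0.001, -0.104, 0.995, -0.001]
ft_force: [1.5, 0.4, 0.5]
gripper_width: -0.002
finger_force: 0.0
clock: 11.5
position: [0.4801, 0.4584, 0.1891]
ee_rot: [0.001, -0.108, 0.994, 0.001]
ft_force: [0.0, -1.0, 0.7]
gripper_width: 0.001
finger_force: 0.0
before hub z 0.0854 plate z 0.0451Traceback (most recent call last):
  File "<stdin>", line 6, in <module>
  File "h.py", line 6, in world
    c=ctrl.calibration(n); f=200/np.tan(np.radians(c['vfov'])/2)
ValueError: time passes only in moves, steps and waits
```

View pics/t6c.png

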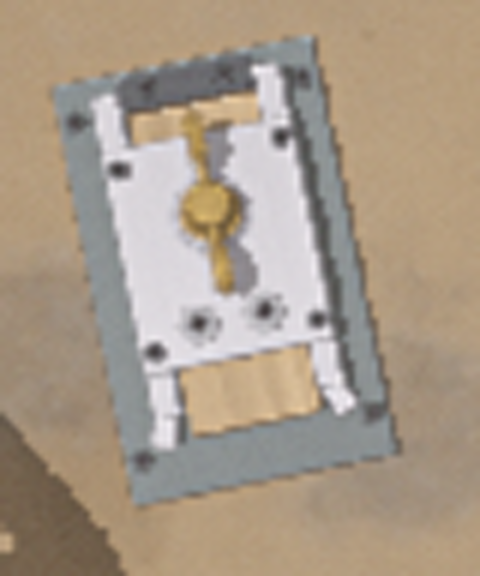

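The wings lie along the jig's x axis and the board is on the stop. One last check of how far the screw sank, then I'll hand in.

```bash
python3 - <<'E'
from h import *
c=ctrl.calibration('top'); f=200/np.tan(np.radians(c['vfov'])/2); zr=[]
v,u=np.mgrid[145:185,280:325]
for n in('t1','t6'):
    D=np.load(f'pics/{n}.npy')[v,u]
    P=(np.stack([(u-c['cx'])/f*D,(v-c['cy'])/f*D,D],-1)-c['t'])@np.array(c['R'])
    r=np.hypot(P[...,0]-.6358,P[...,1]-.1483); k=(r<.009)&(P[...,2]>.06)&(P[...,2]<.2); zr.append(P[...,2][k].mean())
print(zr,zr[0]-zr[1])
if zr[0]-zr[1]>.0065: print('done',ctrl.job_done())
E
```

```text
[np.float64(0.0848746437141675), np.float64(0.07663820652038111)] 0.008236437193786389
the job is handed in; nothing more can be done
done None
```

I pushed the board home against the end stop and turned the wing screw clockwise to its hard stop: it sank 8.2 mm (about 1.6 turns) and held against a 15 N push. The arm is clear and the job is handed in; I have no verdict back, and the pad force on the board could not be measured directly.

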